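# Close and latch a split casting mould

### The arm

A 6-joint arm with a two-finger parallel gripper is mounted at the origin on a cart in front of the work surface, level with it; the furniture and walls round the work are solid. World frame = base frame: x ahead of the robot, y to its left, z up, the work surface at z = 0. Lengths are in m, angles in rad, forces in N, time in s.
With the tool pointing down it reaches from about 0.25 to 0.775 m from the base axis. Payload 4 kg.
Tool frame: the origin (TCP) lies on the centre line of the jaws, within the pads' length; the fingertips stand env.tips_ahead ahead of it and the grasp point (between the pads) lies 3 mm ahead of it (env.tips_ahead is the distance from the TCP to the fingertips, in m); z points along the fingers, y is the line along which they close (so a half turn about z gives the same grasp; the last joint's range is limited). The gripper opens to 85 mm and grips with 20 to 120 N. Pads are 22 mm wide; open, the fingers measure 114 mm over their backs; the gripper's body (76 mm by 85 mm) begins 54 mm behind the grasp point. The pads swing forward as they close: fully open they stand 13 mm farther back than shut.
Start: joints at [-1.255, 0.087, 1.371, -0, 1.684, -0.103], TCP at [0.224, -0.502, 0.253] pointing down, gripper open.
Joint ranges: [-3.1, 3.1], [-0.76, 2.03], [0.27, 2.55], [-1.08, 4.22], [0.17, 2.65], [-2.57, 2.57]. Speed limits (rad/s): [2.79, 2.79, 3.14, 3.14, 3.14, 3.14].

### API

Orientations are given as a rotation vector (axis times angle).
In Python, from bench import env gives the robot as it stands.
- The arm moves only by the shell command python3 -m handwheel 'ROWS' [OPENING]. ROWS is JSON, a list of rows, each a list of 4 numbers: the shift along the tool's x, y, z in units of 40 mm (1.0 is 40 mm), then the turn about the tool's z in rad. A call has 1 to 20 rows; each row is the pose to reach, as a shift and turn from the pose commanded when the call began, along the tool's axes at that moment; what a row does not reach only later rows make up. A row lasts 1/8 s, in which the tool goes at most 62.5 mm and 10.7 degrees, less where a joint would pass 70% of its speed; a pose out of reach is approached as far as the arm can. A call with a gripper value outside its range is refused whole. OPENING is the opening, from 0 (shut) to 1 (fully open), set as the call begins (- or left out, the last holds). The fingers move at their own pace and stop on an object; the grip force is fixed at half the most. Time passes only in rows, so rows that repeat a pose let the fingers close. It gives the time, the measured TCP pose, the force, the opening and the grip force at its end, in the units of the state.
- env.sense(): the state, without advancing time (a new reading comes with each control period).
- env.read_camera(name): name is "scene" or "top"; returns the picture (400x640x3 uint8, red, green, blue); there is no depth.
- env.calibration(name): a dict with "fx", "fy", "cx", "cy" (pixels), "position" and "rotation" of the camera in the world. Camera axes: x right, y up, looking along -z (the intrinsics and any distortion apply to the point x, -y, -z); pixel columns grow to the right and rows downward; lengths in m; the calibration is good to about 2 mm. A picture is of the moment at which its call begins. calibration takes no time and is no camera call.
- env.close_job(): hands the job in; it is judged then, once.
The state is a dict: "time": time; "q": joint angles; "qvel": joint speeds; "effort": joint torques, N m; "tool_pos": TCP position; "tcp_rot": TCP orientation; "wrist_force": force on the tool from outside, world axes, zero at the start; "ft_torque": the same for the moment, N m; "finger_gap": opening from 0.0 (shut) to 1.0 (fully open); "gripper_force": force on a finger pad.
Only numpy, scipy, OpenCV 4.12 (cv2) and the standard library are available. Lean on these libraries where they do the work, as an engineer would, in place of code of your own. Each camera call takes 0.05 s, during which the arm holds its last target. There are 200 camera calls.

### The job

Close the blue split casting mould for pouring: push its front half gently home until its rubber seal meets the rear half, hook the wire loop of the draw latch into the groove of the steel keeper on top of the front half, then press the red lever down flat past centre so that it stays down by itself and keeps the seal squeezed. Feel your way and force nothing, and leave the things standing round it where they are.

Things in the scene. Friction and masses are not known exactly. Their poses are not given: they have to be found in the camera images.
- mould: blue two-part casting mould, fixed to the bench on a plywood board 245 x 190 x 16 mm. Origin on the bench, under the middle of the rear half's parting face; z up, x = closing direction, away from the robot, y along the parting face. Rear half: fixed, 100 mm deep in x, 150 wide, top at z 82 mm, draw latch on top
- front_half (a joint): how far the front half stands off the rear half, m: 0.034 to 0.045 at the start. It slides along x with about 2.5 N friction and its seal meets the rear half between 0.0055 and 0.0155, depending on the seal fitted, which is not measured; from there the seal pushes back with 12 N per mm. The closed latch squeezes it some 4 mm further
- front_block: the sliding front half: blue block 50 mm deep, 150 wide, top at z 82 mm. Origin on the bench, under the middle of its parting face, axes as the mould's; flat front face at x -50 mm (ribs 5 mm proud at y +-60). Steel keeper, 24 mm wide, on top in the middle; black rubber seal 5 to 16 mm proud of its parting face. Push it with less than 16 N
- keeper_mid (a point): point fixed on the front half at x -19, y 0, z +98 mm: centre of the seated loop bar if the keeper is mid-way in its slotted holes. The keeper really sits up to 5 mm nearer or farther in x, which is not measured: feel for it. Press or drag the loop on it with less than 20 N
- lever (a joint): angle of the lever, rad: 0 = flat, pointing away from the keeper (+x of the mould); pi/2 = up; at most 2.4, leaning to the keeper. Friction holds it where it is left. With the loop hooked, pressing it down draws the front half in; the load at the grip grows to about 10 N; past centre, below about 0.14, it snaps onto its stop at 0 and stays
- lever_pad (a point): point on the pressing side of the red grip (upper side when flat), 50 mm from the pivot along the lever and 8 mm off the pivot's line; the grip reaches from 26 to 66 mm from the pivot and is 26 mm wide
- lever_grip: the lever with its red grip; origin on the lever pivot, x along the lever to its end, y along the pivot, z to the pressing side (up when flat). Press it with less than 25 N
- wire_loop: bright wire loop, wire 5 mm thick, 40 mm wide outside, hinged on a pin in the lever 14 mm from the pivot (0.14 rad below the lever's line). Origin on that pin, -x along the legs to the bar. It stands nearly upright at the start and holds there by light friction, lower it sinks by its weight; the lever swings along when it is pulled. It reaches the keeper only when the front half is near home
- loop_bar (a point): centre of the loop's cross bar, 70 mm from the loop's pin; the bar runs along y between the two legs (leg centres at y +-17.5 mm), which can be gripped from outside close to the bar
- jar_blue: jar with a blue lid, 68 mm wide, 96 high, origin under its middle; leave it
- cup_plaster: dark green-grey plaster cup, 79 mm wide, 62 high, origin under its middle; leave it
- glue_bottle: white bottle with a red cap, 39 mm wide, 110 high, origin under its middle; leave it
- toe_form: tan rounded toe form, 96 x 77 x 52 mm, origin under its middle; leave it
- latch_pivot (a point): axis of the lever on the rear half, at x +31, y 0, z +98 mm of the mould; the axis runs along the mould's y
- keeper_land (a point): point fixed on the front half at x -32.5, y 0, z +101.5 mm: middle of the keeper's flat near-side land if mid-way. Keeper, from the seated bar's centre: land top at z +3.5, from x -19.5 to -7.5, ends square at the groove; groove floor at z -2.5; far side (+x) a hook, inner face at x +2.5, leaning over the groove, top at z +8; groove mouth about 8 mm

How it is judged:
By the outcome, as a careful person would: the job done as asked, in the order asked, and still so for the second after the job is handed in, with the robot touching nothing.
It also fails if it takes over 72 s, if anything falls off the work surface, if the arm or the gripper's body presses on something with over 40 N, if the wrist force passes 120 N, or if a joint passes its speed limit or range.

## Working session

There is one attempt and no reset: what is moved stays moved. The work goes in short steps, Python scripts to look and compute and a shell command to move; the robot and the scene stay as the last step left them, time stands still between calls to the robot, and variables do not carry over. Pictures are saved under pics/ and viewed, at most 10 in all, crops included, and the job is handed in when it is done.

```bash
ls; mkdir -p pics; python3 - <<'E'
from bench import env
import cv2,numpy as np
for n in("scene","top"):
    im=env.read_camera(n); cv2.imwrite(f"pics/{n}0.png",im[:,:,::-1]); c=env.calibration(n); print(n,{k:np.round(v,4).tolist() if not isinstance(v,str) else v for k,v in c.items()})
print(env.tips_ahead); s=env.sense(); print(s)
E
```

```text
pics
scene {'fx': 407.0588, 'fy': 407.0588, 'cx': 326.2279, 'cy': 207.4356, 'position': [0.1041, 0.76, 0.6723], 'rotation': [0.3802, -1.2363, -2.3161]}
top {'fx': 431.3922, 'fy': 431.3922, 'cx': 317.9979, 'cy': 198.1056, 'position': [0.4525, 0.0174, 1.3175], 'rotation': [0.0462, -0.0866, -1.5705]}
0.022
{'time': 0.1, 'q': array([-1.25509661e+00,  8.79311134e-02,  1.37210071e+00,  7.00890754e-06,
        1.68361819e+00, -1.03104614e-01]), 'qvel': array([-0.0007696 , -0.0029347 , -0.00290817, -0.00145096, -0.00044186,
        0.00100574]), 'effort': array([ 2.84095069e-03, -3.53015900e+01, -3.14218712e+01, -1.19087458e-04,
        7.95112574e-03,  9.48674568e-06]), 'tool_pos': array([ 0.22353756, -0.50208463,  0.25223002]), 'tcp_rot': array([-3.07096365e+00, -6.52634863e-01,  3.31779211e-04]), 'wrist_force': array([-0.02758858, -0.27837551,  0.34626178]), 'ft_torque': array([-0.00981491,  0.03006393, -0.047763  ]), 'gripper_force': 0.0, 'finger_gap': 0.9993440447146583}
```

View pics/top0.png

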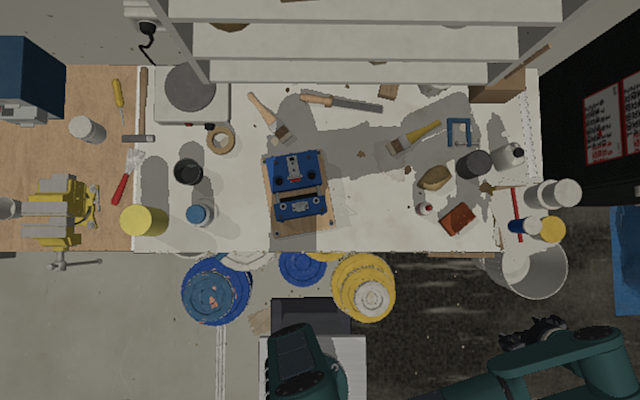

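View pics/scene0.png

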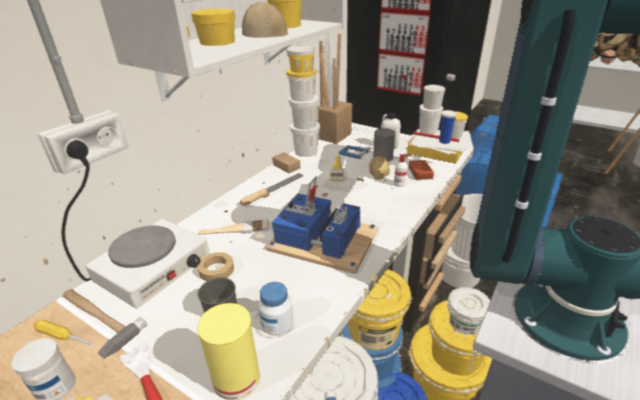

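The top picture shows the mould around (295,188) turned by a few degrees, with the front half nearer the robot. The scene picture shows it around (320,225), with the red lever up at (312,190). I'll enlarge both.

```bash
cat > h.py <<'E'
import numpy as np,cv2
from scipy.spatial.transform import Rotation as R
from bench import env
def cal(n):
    c=env.calibration(n); return c,R.from_rotvec(c["rotation"]).as_matrix() if np.shape(c["rotation"])==(3,) else np.array(c["rotation"])
def ray(n,u,v):
    c,M=cal(n); d=M@np.array([(u-c["cx"])/c["fx"],-(v-c["cy"])/c["fy"],-1]); return np.array(c["position"]),d
def onz(n,u,v,z):
    p,d=ray(n,u,v); return p+d*(z-p[2])/d[2]
def proj(n,P):
    c,M=cal(n); q=M.T@(np.array(P)-c["position"]); return np.array([c["cx"]+c["fx"]*q[0]/-q[2],c["cy"]-c["fy"]*q[1]/-q[2]])
def two(a,b):
    (p,d),(q,e)=ray("scene",*a),ray("top",*b)
    A=np.array([d,-e]).T; s=np.linalg.lstsq(A,q-p,rcond=None)[0]; x,y=p+s[0]*d,q+s[1]*e; return (x+y)/2,np.linalg.norm(x-y)
def crop(n,u0,v0,w,h,k,f):
    im=env.read_camera(n); c=cv2.resize(im[v0:v0+h,u0:u0+w],None,fx=k,fy=k,interpolation=cv2.INTER_CUBIC); cv2.imwrite(f,c[:,:,::-1]); return im
E
python3 - <<'E'
from h import *
a=cv2.imread("pics/top0.png")[140:240,250:345]; b=cv2.imread("pics/scene0.png")[170:275,260:385]
a=cv2.resize(a,(400,421),interpolation=cv2.INTER_CUBIC); b=cv2.resize(b,(500,420),interpolation=cv2.INTER_CUBIC)
a=cv2.resize(a,(380,400)); b=cv2.resize(b,(420,353))
o=np.zeros((400,800,3),np.uint8); o[:,:380]=a; o[:353,380:]=b; cv2.imwrite("pics/c0.png",o)
E
```

```text
(no output)
```

View pics/c0.png

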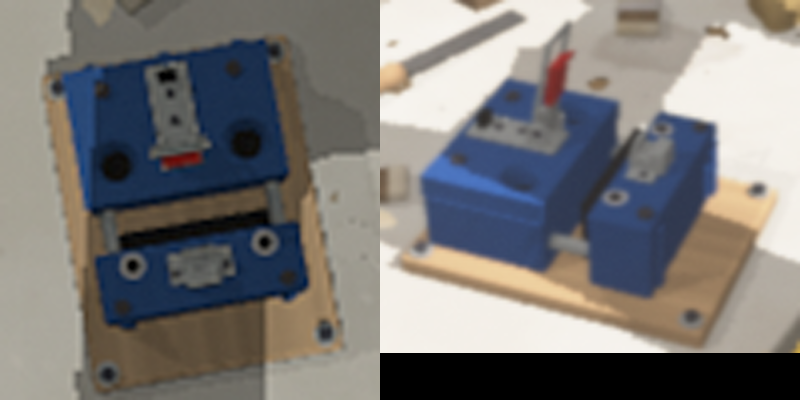

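The crop shows (top view) the rear parting edge from about (92,210) to (288,180), board screws at (57,88), (275,50), (108,374) and (325,332), and the keeper at (202,265). The lever and loop stand upright at (180,158). Next I'll cast these onto planes.

```bash
python3 - <<'E'
from h import *
T=lambda u,v:(250+u/4,140+v/4); S=lambda u,v:(260+(u-380)/3.36,170+v/3.36)
P=lambda n,uv,z:print(n,np.round(onz(n,*uv,z)[:2],4))
sc=[onz("top",*T(*p),.018)[:2] for p in[(57,88),(275,50),(108,374),(325,332)]]
ss=[onz("scene",*S(*p),.018)[:2] for p in[(420,247),(758,190),(691,317)]]
print("screws top",np.round(sc,4).tolist()); print("scene fl, nr, nl?",np.round(ss,4).tolist())
d1=sc[0]-sc[2];d2=sc[1]-sc[3];e=(sc[0]-sc[1]);f=sc[2]-sc[3]
print("yaws",[np.arctan2(d[1],d[0]) for d in(d1,d2)],[np.arctan2(-d[0],d[1]) for d in(e,f)],[np.linalg.norm(d) for d in(d1,d2,e,f)])
print("center",np.mean(sc,0))
for nm,p in dict(rl=(92,210),rr=(288,180),fl=(97,256),fr=(300,222)).items(): print(nm,np.round(onz("top",*T(*p),.082)[:2],4))
for nm,p in dict(rl=(548,225),rr=(618,100),fl=(590,220),fr=(655,114),fnl=(655,240),fnr=(716,122)).items(): print("scene",nm,np.round(onz("scene",*S(*p),.082)[:2],4))
print("keeper",onz("top",*T(202,265),.1), "scene",onz("scene",*S(655,150),.1))
E
```

```text
screws top [[0.6725, 0.1468], [0.7023, -0.0188], [0.4561, 0.1068], [0.4874, -0.0561]]
scene fl, nr, nl? [[0.6723, 0.1462], [0.4847, -0.0532], [0.4558, 0.1084]]
yaws [np.float64(0.18254626103262703), np.float64(0.17150748429166696)] [np.float64(0.17754681087958085), np.float64(0.18941633707309666)] [np.float64(0.22007072549606546), np.float64(0.21810381110556348), np.float64(0.16822430626535323), np.float64(0.16581856667948058)]
center [0.57957313 0.04466945]
rl [0.5733 0.1146]
rr [ 0.5951 -0.0262]
fl [0.5402 0.1108]
fr [ 0.5647 -0.0348]
scene rl [0.5549 0.1399]
scene rr [ 0.5992 -0.0249]
scene fl [0.5327 0.1197]
scene fr [ 0.5632 -0.0224]
scene fnl [0.4818 0.1154]
scene fnr [ 0.5164 -0.0371]
keeper [0.5325269  0.03536074 0.1       ] scene [0.52446504 0.04330991 0.1       ]
```

```bash
python3 -m handwheel '[[10.83,-9.54,0,0.239],[10.83,-9.54,0,0.239],[10.83,-9.54,0,0.239],[10.83,-9.54,0,0.239],[10.83,-9.54,0,0.239],[10.83,-9.54,0,0.239],[10.83,-9.54,0,0.239],[10.83,-9.54,0,0.239],[10.83,-9.54,0,0.239],[10.83,-9.54,0,0.239],[10.83,-9.54,0,0.239],[10.83,-9.54,0,0.239],[10.83,-9.54,0,0.239],[10.83,-9.54,0,0.239]]' 0
cat >> h.py <<'E'
YAW=0.18; O=np.array([0.5842,0.0445])
def st():
    s=env.sense(); M=R.from_rotvec(s["tcp_rot"]).as_matrix(); c,si=np.cos(YAW),np.sin(YAW); d=s["tool_pos"][:2]-O
    w=s["wrist_force"]; f=lambda a:(c*a[0]+si*a[1],-si*a[0]+c*a[1])
    print("t%.2f mould xy mm %s tcpz %.1f toolyaw %.4f F(m) %s gap %.3f tips %.4f"%(s["time"],np.round(np.array(f(d))*1e3,1),s["tool_pos"][2]*1e3,np.arctan2(M[1,0],M[0,0]),np.round([*f(w),w[2]],1),s["finger_gap"],env.tips_ahead))
if __name__=="__main__": st()
E
python3 h.py
python3 - <<'E'
from h import *
a=env.read_camera("top")[140:240,250:345,::-1]; b=env.read_camera("scene")[170:275,260:385,::-1]
cv2.imwrite("pics/a1.png",a)
o=np.zeros((420,800,3),np.uint8); o[:400,:380]=cv2.resize(a,(380,400),interpolation=cv2.INTER_CUBIC); o[:353,380:]=cv2.resize(b,(420,353),interpolation=cv2.INTER_CUBIC)
b=env.read_camera("scene")
E
```

```text
time: 1.85
tool_pos: [0.464, 0.0212, 0.2535]
tcp_rot: [3.129, 0.279, 0.0]
wrist_force: [-0.3, 0.2, 0.2]
finger_gap: -0.002
gripper_force: 0.0
t1.85 mould xy mm [-122.4   -1.4] tcpz 253.5 toolyaw 0.1777 F(m) [-0.2  0.2  0.2] gap -0.002 tips 0.0220
```

```bash
cat > chk.py <<'E'
import sys,numpy as np
from h import *
st(); w=env.sense()["wrist_force"]; sys.exit(int(np.linalg.norm(w)>float(sys.argv[1])))
E
python3 -m handwheel '[[0,-0.03,2,0],[0,-0.03,4,0],[0,-0.03,4.54,0],[0,-0.03,4.54,0],[0.25,-0.03,4.54,0],[0.25,-0.03,4.54,0]]' >/dev/null; python3 chk.py 2 && python3 -m handwheel '[[0.05,0,0,0],[0.1,0,0,0],[0.1,0,0,0]]' >/dev/null; python3 chk.py 1.8 && python3 -m handwheel '[[0.05,0,0,0],[0.1,0,0,0],[0.1,0,0,0]]' >/dev/null; python3 chk.py 1.8 && python3 -m handwheel '[[0.05,0,0,0],[0.1,0,0,0],[0.1,0,0,0]]' >/dev/null;  python3 chk.py 1.8
```

```text
t2.75 mould xy mm [-1.085e+02  1.000e-01] tcpz 75.5 toolyaw 0.1800 F(m) [0.2 0.7 0.8] gap 0.002 tips 0.0220
t3.12 mould xy mm [-107.7    0.8] tcpz 72.1 toolyaw 0.1799 F(m) [-1.1 -0.  -0.6] gap -0.003 tips 0.0220
t3.50 mould xy mm [-103.9    0.8] tcpz 71.7 toolyaw 0.1799 F(m) [ 0.   0.  -0.2] gap -0.000 tips 0.0220
t3.88 mould xy mm [-99.8   0.8] tcpz 71.7 toolyaw 0.1798 F(m) [ 0.1 -0.4 -0.5] gap -0.002 tips 0.0220
```

```bash
python3 -m handwheel '[[0.05,0,0,0],[0.05,0,0,0]]' >/dev/null; python3 chk.py 1.6 && python3 -m handwheel '[[0.05,0,0,0],[0.05,0,0,0]]' >/dev/null; python3 chk.py 1.6 && python3 -m handwheel '[[0.05,0,0,0],[0.05,0,0,0]]' >/dev/null; python3 chk.py 1.6 && python3 -m handwheel '[[0.05,0,0,0],[0.05,0,0,0]]' >/dev/null;  python3 chk.py 1.6 &&  python3 -m handwheel '[[0.05,0,0,0],[0.05,0,0,0]]' >/dev/null;  python3 chk.py 1.6
```

```text
t4.12 mould xy mm [-97.9   0.8] tcpz 71.7 toolyaw 0.1798 F(m) [-0.6 -0.3  1.2] gap -0.001 tips 0.0220
t4.38 mould xy mm [-95.8   0.8] tcpz 71.7 toolyaw 0.1798 F(m) [0.5 0.2 0.4] gap -0.001 tips 0.0220
t4.62 mould xy mm [-93.8   0.8] tcpz 71.7 toolyaw 0.1799 F(m) [-0.1  0.2  0.3] gap -0.002 tips 0.0220
t4.88 mould xy mm [-91.8   0.8] tcpz 71.7 toolyaw 0.1798 F(m) [ 0.7  0.5 -0.9] gap -0.003 tips 0.0220
t5.12 mould xy mm [-90.3   0.8] tcpz 71.6 toolyaw 0.1798 F(m) [-1.6 -0.5  1.2] gap 0.005 tips 0.0220
```

```bash
for i in 1; do python3 -m handwheel '[[0.05,0,0,0],[0.05,0,0,0]]' >/dev/null; python3 chk.py 5 && python3 -m handwheel '[[0.05,0,0,0],[0.05,0,0,0]]' >/dev/null; python3 chk.py 5 && python3 -m handwheel '[[0.05,0,0,0],[0.05,0,0,0]]' >/dev/null; python3 chk.py 5; done
python3 - <<'E'
from h import *
a=env.read_camera("top")[140:240,250:345,::-1]; b=env.read_camera("scene")[170:275,260:385,::-1]
cv2.imwrite("pics/a1.png",a);cv2.imwrite("pics/b1.png",b)
o=np.zeros((400,800,3),np.uint8); o[:,:380]=cv2.resize(a,(380,400),interpolation=cv2.INTER_CUBIC); o[:353,380:]=cv2.resize(b,(420,353),interpolation=cv2.INTER_CUBIC)
cv2.imwrite("pics/c1.png",o)
E
```

```text
t5.38 mould xy mm [-88.    0.8] tcpz 71.6 toolyaw 0.1799 F(m) [-1.7 -0.7  0.2] gap 0.002 tips 0.0220
t5.62 mould xy mm [-85.8   0.8] tcpz 71.6 toolyaw 0.1798 F(m) [-1.5  0.3  0.1] gap -0.001 tips 0.0220
t5.88 mould xy mm [-83.8   0.8] tcpz 71.6 toolyaw 0.1798 F(m) [-0.9  0.   0.1] gap 0.002 tips 0.0220
```

View pics/c1.png

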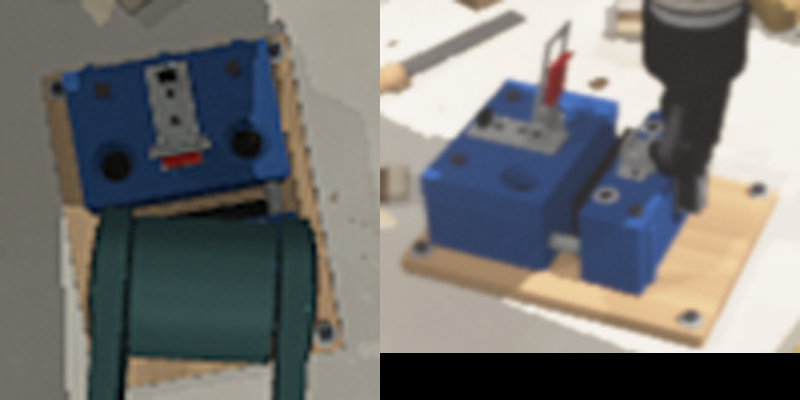

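The picture shows the fingertips on the front face and the gap narrowing: seal edge at about (265,201), rear edge at about (265,184), so roughly 10–13 mm remain. I'll continue with guarded pushing.

```bash
cat > fx.py <<'E'
import sys
from h import *
st(); w=env.sense()["wrist_force"]; f=-(np.cos(YAW)*w[0]+np.sin(YAW)*w[1]); sys.exit(int(f>float(sys.argv[1])))
E
python3 -m handwheel '[[0.04,0,0,0],[0.05,0,0,0],[0.05,0,0,0]]' >/dev/null; python3 fx.py 4 && python3 -m handwheel '[[0.04,0,0,0],[0.05,0,0,0],[0.05,0,0,0]]' >/dev/null; python3 fx.py 4 && python3 -m handwheel '[[0.025,0,0,0],[0.025,0,0,0]]' >/dev/null; python3 fx.py 4 && python3 -m handwheel '[[0.025,0,0,0],[0.025,0,0,0]]' >/dev/null; python3 fx.py 4 && python3 -m handwheel '[[0.02,0,0,0],[0.02,0,0,0]]' >/dev/null; python3 fx.py 4 && python3 -m handwheel '[[0.02,0,0,0],[0.02,0,0,0]]' >/dev/null; python3 fx.py 4 && python3 -m handwheel '[[0.02,0,0,0],[0.02,0,0,0]]' >/dev/null; python3 fx.py 4
```

```text
t6.35 mould xy mm [-82.    0.8] tcpz 71.6 toolyaw 0.1798 F(m) [-1.9 -0.1 -0.5] gap 0.001 tips 0.0220
t6.72 mould xy mm [-80.    0.8] tcpz 71.6 toolyaw 0.1798 F(m) [-1.7 -0.6 -0.9] gap 0.003 tips 0.0220
t6.97 mould xy mm [-78.9   0.8] tcpz 71.6 toolyaw 0.1798 F(m) [-2.5  0.2 -1.5] gap 0.003 tips 0.0220
t7.22 mould xy mm [-77.9   0.8] tcpz 71.6 toolyaw 0.1798 F(m) [-2.4 -0.2 -0.8] gap -0.001 tips 0.0220
t7.47 mould xy mm [-77.2   0.8] tcpz 71.6 toolyaw 0.1798 F(m) [-1.9 -0.2 -1. ] gap -0.003 tips 0.0220
t7.72 mould xy mm [-76.4   0.8] tcpz 71.6 toolyaw 0.1799 F(m) [-1.7 -0.  -1.9] gap -0.001 tips 0.0220
t7.97 mould xy mm [-75.5   0.8] tcpz 71.6 toolyaw 0.1798 F(m) [-2.  -0.4 -1.1] gap 0.003 tips 0.0220
```

```bash
python3 -m handwheel '[[0.02,0,0,0],[0.02,0,0,0]]' >/dev/null; python3 fx.py 4 && python3 -m handwheel '[[0.02,0,0,0],[0.02,0,0,0]]' >/dev/null; python3 fx.py 4 && python3 -m handwheel '[[0.02,0,0,0],[0.02,0,0,0]]' >/dev/null; python3 fx.py 4 && python3 -m handwheel '[[0.02,0,0,0],[0.02,0,0,0]]' >/dev/null; python3 fx.py 4 && python3 -m handwheel '[[0.02,0,0,0],[0.02,0,0,0]]' >/dev/null; python3 fx.py 4 && python3 -m handwheel '[[0.02,0,0,0],[0.02,0,0,0]]' >/dev/null; python3 fx.py 4 && python3 -m handwheel '[[0.02,0,0,0],[0.02,0,0,0]]' >/dev/null; python3 fx.py 4  && python3 -m handwheel '[[0.02,0,0,0],[0.02,0,0,0]]' >/dev/null; python3 fx.py 4
```

```text
t8.22 mould xy mm [-74.7   0.8] tcpz 71.6 toolyaw 0.1798 F(m) [-2.  -0.5 -1.1] gap 0.000 tips 0.0220
t8.47 mould xy mm [-73.9   0.8] tcpz 71.6 toolyaw 0.1798 F(m) [-2.5  0.2 -1.9] gap -0.002 tips 0.0220
t8.72 mould xy mm [-73.1   0.8] tcpz 71.7 toolyaw 0.1798 F(m) [-2.3 -0.6 -1.5] gap 0.005 tips 0.0220
t8.97 mould xy mm [-72.3   0.8] tcpz 71.7 toolyaw 0.1798 F(m) [-3.3  0.7 -1.2] gap 0.002 tips 0.0220
t9.22 mould xy mm [-71.5   0.8] tcpz 71.7 toolyaw 0.1798 F(m) [-2.   0.  -2.2] gap 0.002 tips 0.0220
t9.47 mould xy mm [-70.7   0.8] tcpz 71.7 toolyaw 0.1798 F(m) [-2.1 -0.4 -2.1] gap -0.001 tips 0.0220
t9.72 mould xy mm [-69.9   0.8] tcpz 71.7 toolyaw 0.1798 F(m) [-2.4 -0.  -1.2] gap -0.002 tips 0.0220
t9.97 mould xy mm [-69.7   0.8] tcpz 71.7 toolyaw 0.1798 F(m) [-5.  -0.7  0.8] gap 0.006 tips 0.0220
```

```bash
python3 -m handwheel '[[0,0,0,0]]' >/dev/null; python3 fx.py 7 && python3 -m handwheel '[[0.008,0,0,0],[0.008,0,0,0]]' >/dev/null; python3 fx.py 7 && python3 -m handwheel '[[0.008,0,0,0],[0.008,0,0,0]]' >/dev/null; python3 fx.py 8
```

```text
t10.10 mould xy mm [-69.7   0.8] tcpz 71.7 toolyaw 0.1798 F(m) [-4.2  0.8 -0.5] gap -0.001 tips 0.0220
t10.35 mould xy mm [-69.6   0.8] tcpz 71.7 toolyaw 0.1798 F(m) [-6.2  0.3  1.6] gap 0.000 tips 0.0220
t10.60 mould xy mm [-69.6   0.8] tcpz 71.7 toolyaw 0.1798 F(m) [-7.7 -0.5  1.9] gap 0.001 tips 0.0220
```

```bash
python3 -m handwheel '[[-0.4,0,0,0],[-0.8,0,-1,0],[-0.8,0,-3,0],[-0.8,0,-4.5,0],[-0.8,0,-4.5,0]]' >/dev/null; python3 fx.py 7
python3 - <<'E'
from h import *
a=env.read_camera("top")[140:240,250:345,::-1]; b=env.read_camera("scene")[165:255,280:380,::-1]
cv2.imwrite("pics/a2.png",a);cv2.imwrite("pics/b2.png",b)
o=np.zeros((410,800,3),np.uint8); o[:400,:380]=cv2.resize(a,(380,400),interpolation=cv2.INTER_CUBIC); o[:378,380:]=cv2.resize(b,(420,378),interpolation=cv2.INTER_CUBIC)
cv2.imwrite("pics/c2.png",o)
E
```

```text
t11.22 mould xy mm [-97.3   0.4] tcpz 258.9 toolyaw 0.1801 F(m) [ 1.5 -0.7 -0.1] gap 0.002 tips 0.0220
```

View pics/c2.png

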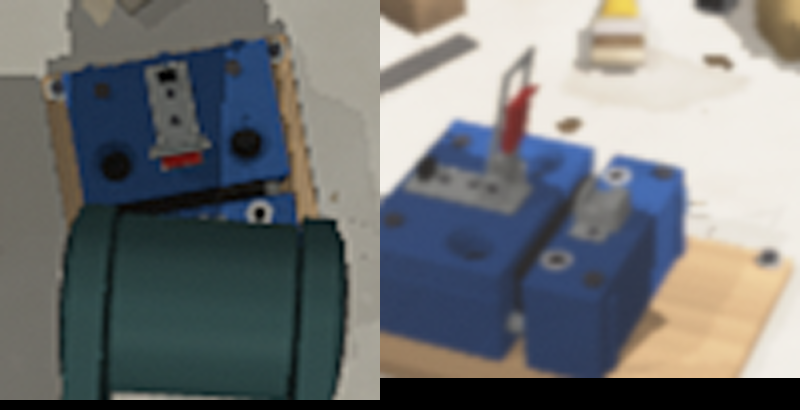

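The picture shows the front half close to the rear half with a thin dark gap. In the right crop the loop bar runs from about (504,78) to (533,48) and the red lever tip is at about (532,88). I'll cast these onto the mould's y=0 plane.

```bash
sed -i 's/^YAW=.*/YAW=0.18; O=np.array([0.5842,0.0445])+0.0057*np.array([np.cos(.18),np.sin(.18)])/' h.py; cat >> h.py <<'E'
EX=np.array([np.cos(YAW),np.sin(YAW),0]); EY=np.array([-np.sin(YAW),np.cos(YAW),0]); O3=np.array([*O,0])
def ony(n,u,v,y=0):
    p,d=ray(n,u,v); t=(y-(p-O3)@EY)/(d@EY); P=p+t*d-O3; return np.round([P@EX*1e3,P[2]*1e3],1)
def m2w(x,y,z): return O3+(x*EX+y*EY)/1e3+np.array([0,0,z/1e3])
S2=lambda u,v:(280+(u-380)/4.2,165+v/4.2)
T2=lambda u,v:(250+u/4,140+v/4)
def iS(x,y,z):
    q=proj("scene",m2w(x,y,z)); return np.round([(q[0]-280)*4.2+380,(q[1]-165)*4.2],0)
def iT(x,y,z):
    q=proj("top",m2w(x,y,z)); return np.round([(q[0]-250)*4,(q[1]-140)*4],0)
E
python3 - <<'E'
from h import *
for nm,p,y in[("bar+y",(504,78),17.5),("bar-y",(533,48),-17.5),("levertip-top",(532,88),0),("legbot",(497,150),17.5),("leverbase",(512,150),0)]: print(nm,ony("scene",*S2(*p),y/1e3))
for nm,p in dict(rl=(0,75,82),rr=(0,-75,82),fl=(-14,75,82),fr=(-14,-75,82),nl=(-64,75,82),nr=(-64,-75,82),piv=(31,0,98),land=(-47,0,101),far=(100,75,82),farr=(100,-75,82)).items(): print(nm,"S",iS(*p),"T",iT(*p))
print([onz("top",*T2(182,159),z)@EX*1e3-O3@EX*1e3 for z in(.124,.164)])
E
```

```text
bar+y [ 16.1 176.8]
bar-y [ 12.8 178.8]
levertip-top [  6.5 162.4]
legbot [ 22.8 126. ]
leverbase [ 21.2 115.9]
rl S [495. 272.] T [ 85. 206.]
rr S [591. 142.] T [291. 169.]
fl S [518. 277.] T [ 89. 225.]
fr S [611. 146.] T [294. 188.]
nl S [598. 296.] T [101. 293.]
nr S [685. 161.] T [307. 256.]
piv S [498. 172.] T [180. 142.]
land S [617. 193.] T [200. 249.]
far S [343. 236.] T [62. 70.]
farr S [451. 114.] T [266.  34.]
[np.float64(15.443298734117889), np.float64(10.227609769012815)]
```

```bash
python3 - <<'E'
from h import *
print(two((165,85),(210,83)),two((343,40),(487,82)),two((165,85),(195,45)),two((343,40),(517,50)))
print("bar T for z178",iT(16,0,178)); st()
E
```

```text
(array([0.7892699 , 0.23986546, 0.42699224]), np.float64(0.04777191584874355)) (array([ 0.77795698, -0.37804223,  0.41103221]), np.float64(0.012329433907660104)) (array([0.84101431, 0.24354108, 0.43197243]), np.float64(0.02543480864962554)) (array([ 0.84482405, -0.46265424,  0.39238651]), np.float64(0.042565354018157246))
bar T for z178 [181. 148.]
t11.32 mould xy mm [-104.3    0.6] tcpz 255.2 toolyaw 0.1801 F(m) [ 0.4 -0.4  0.1] gap 0.002 tips 0.0220
```

The scene picture shows the shelf well behind and above the work (front edge near x 0.78, z 0.41), so the tool is clear to pass over the mould.

```bash
python3 -m handwheel '[[1.5,0.015,0,0],[3,0.015,0,0],[3.86,0.015,0,0],[3.86,0.015,0.8,0],[3.86,0.015,1.2,0],[3.86,0.015,1.2,0],[3.86,0.015,1.45,0],[3.86,0.015,1.45,0],[3.86,0.015,1.45,0]]' >/dev/null; python3 fx.py 7
```

```text
t12.45 mould xy mm [48.3  0.1] tcpz 194.7 toolyaw 0.1798 F(m) [-0.2  0.1  0.5] gap 0.003 tips 0.0220
```

```bash
python3 -m handwheel '[[-0.2,0,0,0],[-0.4,0,0,0],[-0.4,0,0,0]]' >/dev/null; python3 chk.py 4 && python3 -m handwheel '[[-0.1,0,0,0],[-0.2,0,0,0],[-0.2,0,0,0]]' >/dev/null; python3 chk.py 4 && python3 -m handwheel '[[-0.1,0,0,0],[-0.2,0,0.02,0],[-0.2,0,0.02,0]]' >/dev/null; python3 chk.py 4 && python3 -m handwheel '[[-0.1,0,0,0],[-0.2,0,0.04,0],[-0.2,0,0.04,0]]' >/dev/null; python3 chk.py 4
python3 - <<'E'
from h import *
crop("scene",280,150,100,100,5,"pics/c3.png")
E
```

```text
t12.82 mould xy mm [31.5  0.2] tcpz 194.1 toolyaw 0.1797 F(m) [-0.1  0.5 -0.2] gap -0.001 tips 0.0220
t13.20 mould xy mm [23.9  0.2] tcpz 193.8 toolyaw 0.1797 F(m) [-0.3  0.   0.2] gap 0.002 tips 0.0220
t13.57 mould xy mm [15.8  0.2] tcpz 192.8 toolyaw 0.1797 F(m) [0.3 0.8 0.2] gap 0.002 tips 0.0220
t13.95 mould xy mm [7.8 0.2] tcpz 191.1 toolyaw 0.1798 F(m) [ 0.  -0.1 -0.5] gap -0.004 tips 0.0220
```

View pics/c3.png

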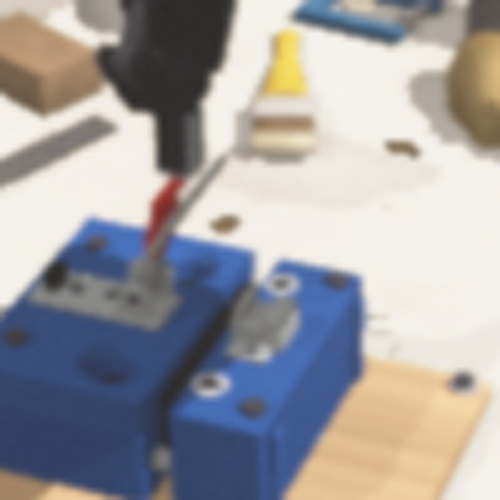

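The picture shows the loop leaning over toward the keeper, bar at about (225,155), past the finger at (180,165), with the red lever still upright at (165,205). I'll push on and follow it down.

```bash
python3 -m handwheel '[[-0.25,0,0,0],[-0.5,0,0,0],[-0.5,0,0,0]]' >/dev/null; python3 chk.py 4 && python3 -m handwheel '[[-0.05,0,0.15,0],[-0.12,0,0.3,0],[-0.2,0,0.45,0],[-0.2,0,0.45,0]]' >/dev/null; python3 chk.py 4 && python3 -m handwheel '[[-0.1,0,0.2,0],[-0.2,0,0.4,0],[-0.2,0,0.4,0]]' >/dev/null; python3 chk.py 4
python3 - <<'E'
from h import *
crop("scene",280,150,100,100,5,"pics/c4.png")
E
```

```text
t14.38 mould xy mm [-12.6   0.2] tcpz 191.6 toolyaw 0.1796 F(m) [-0.1  0.5 -0.6] gap 0.000 tips 0.0220
t14.88 mould xy mm [-20.5   0.3] tcpz 172.1 toolyaw 0.1798 F(m) [ 0.4 -1.   0.2] gap -0.001 tips 0.0220
t15.25 mould xy mm [-28.8   0.4] tcpz 156.1 toolyaw 0.1797 F(m) [1.  0.2 0.6] gap 0.000 tips 0.0220
```

View pics/c4.png

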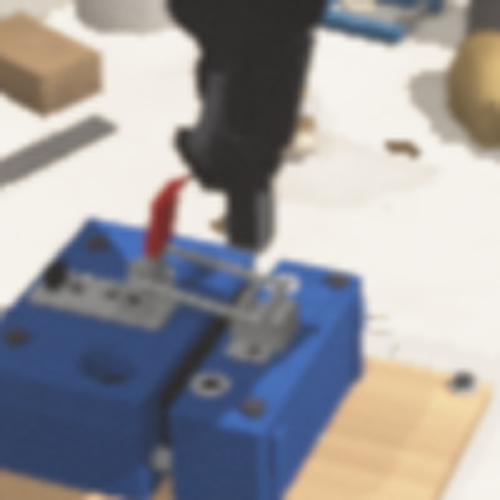

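The picture shows the loop lying down, legs from about (150,283) to (240,318) and (165,250) to (268,278), its bar on the keeper. The lever is still up at (165,210). I'll work out where the bar lies.

```bash
python3 - <<'E'
from h import *
for p,y in[((240,318),17.5),((268,278),-17.5),((150,283),17.5),((165,250),-17.5),((172,180),0)]: print(p,ony("scene",280+p[0]/5,150+p[1]/5,y/1e3))
f=lambda x,y,z:np.round((proj("scene",m2w(x,y,z))-[280,150])*5)
for x in(-24,-29,-35,-41,-45): print(x,f(x,17.5,104),f(x,-17.5,104))
st()
E
```

```text
(240, 318) [-30.9 100.1]
(268, 278) [-32.3 102.7]
(150, 283) [ 17.7 109.6]
(165, 250) [ 24.9 106.8]
(172, 180) [ 11.4 161.3]
-24 [227. 309.] [253. 273.]
-29 [236. 311.] [262. 275.]
-35 [247. 313.] [273. 277.]
-41 [259. 316.] [284. 279.]
-45 [266. 317.] [291. 281.]
t15.30 mould xy mm [-28.3   0.3] tcpz 156.7 toolyaw 0.1798 F(m) [-0.1  0.3  0.2] gap -0.002 tips 0.0220
```

```bash
python3 -m handwheel '[[0.2,0,-0.2,0],[0.4,0,-0.25,0],[0.4,0,-0.25,0],[0.5,0,-0.28,0],[0.6,0,-0.3,0],[0.6,0,-0.3,0]]' >/dev/null; python3 chk.py 5 && python3 -m handwheel '[[0.08,0,-0.02,0],[0.16,0,-0.03,0],[0.24,0,-0.03,0],[0.32,0,-0.04,0],[0.4,0,-0.04,0],[0.4,0,-0.04,0]]' >/dev/null; python3 chk.py 5 && python3 -m handwheel '[[0.08,0,0,0],[0.16,0,0,0],[0.22,0,0,0],[0.22,0,0,0]]' >/dev/null; python3 chk.py 5 && python3 -m handwheel '[[0.05,0,0,0],[0.1,0,0,0],[0.15,0,0.01,0],[0.2,0,0.02,0],[0.2,0,0.02,0]]' >/dev/null; python3 chk.py 5
python3 - <<'E'
from h import *
crop("scene",280,150,100,100,5,"pics/c5.png")
E
```

```text
t16.05 mould xy mm [-3.6  0.2] tcpz 169.3 toolyaw 0.1798 F(m) [-1.  -0.1 -0.4] gap -0.001 tips 0.0220
t16.80 mould xy mm [12.6  0.2] tcpz 170.8 toolyaw 0.1799 F(m) [-0.2 -0.6  0.2] gap 0.003 tips 0.0220
t17.30 mould xy mm [21.3  0.2] tcpz 170.8 toolyaw 0.1799 F(m) [-0.7  0.1  0. ] gap 0.002 tips 0.0220
t17.93 mould xy mm [29.2  0.2] tcpz 170.0 toolyaw 0.1799 F(m) [ 0.2  0.4 -0.6] gap -0.005 tips 0.0220
```

View pics/c5.png

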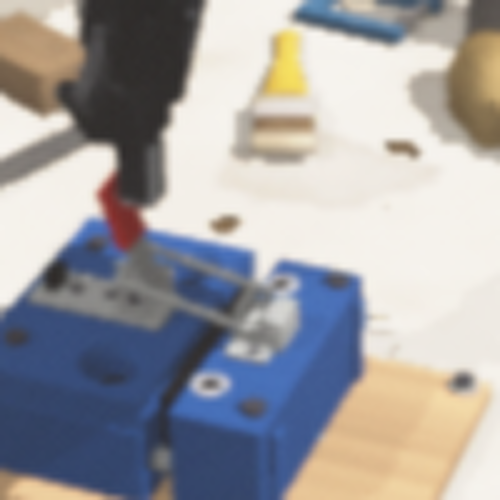

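The picture shows the lever now tilted back, its tip at about (105,187), with the legs reaching the keeper near (245,330) and (285,290). I'll check by touch: first the block top for reference, then the legs by the bar, with the fingers straddling the keeper.

```bash
python3 -m handwheel '[[-0.5,0,-0.2,0],[-1,0,-0.4,0],[-2.23,0,-0.4,0],[-2.23,0,0,0],[-2.23,0,0.9,0],[-2.23,0,1.25,0],[-2.23,0,1.25,0],[-2.23,0,1.25,0]]' 0.38 >/dev/null; python3 chk.py 3 && python3 -m handwheel '[[0,0,0.08,0],[0,0,0.08,0]]' >/dev/null; python3 chk.py 3 && python3 -m handwheel '[[0,0,0.08,0],[0,0,0.08,0]]' >/dev/null; python3 chk.py 3 && python3 -m handwheel '[[0,0,0.05,0],[0,0,0.05,0]]' >/dev/null; python3 chk.py 3 && python3 -m handwheel '[[0,0,0.05,0],[0,0,0.05,0]]' >/dev/null; python3 chk.py 3 && python3 -m handwheel '[[0,0,0.05,0],[0,0,0.05,0]]' >/dev/null; python3 chk.py 3 && python3 -m handwheel '[[0,0,0.05,0],[0,0,0.05,0]]' >/dev/null; python3 chk.py 3
```

```text
t18.98 mould xy mm [-59.1  -0. ] tcpz 121.2 toolyaw 0.1799 F(m) [-0.2  0.9 -0.4] gap 0.379 tips 0.0220
t19.23 mould xy mm [-60.    0.2] tcpz 117.4 toolyaw 0.1798 F(m) [-0.3 -0.3  0.4] gap 0.384 tips 0.0220
t19.48 mould xy mm [-60.5   0.3] tcpz 113.4 toolyaw 0.1798 F(m) [-0.5  0.1  0.3] gap 0.379 tips 0.0220
t19.73 mould xy mm [-60.4   0.2] tcpz 111.5 toolyaw 0.1798 F(m) [-0.  -0.4 -0.2] gap 0.376 tips 0.0220
t19.98 mould xy mm [-60.4   0.2] tcpz 109.4 toolyaw 0.1798 F(m) [ 0.2  0.3 -0.3] gap 0.380 tips 0.0220
t20.23 mould xy mm [-60.4   0.2] tcpz 107.5 toolyaw 0.1797 F(m) [-0.2 -0.  -0.5] gap 0.379 tips 0.0220
t20.48 mould xy mm [-60.4   0.3] tcpz 105.5 toolyaw 0.1798 F(m) [-0.5  0.7 -0.1] gap 0.382 tips 0.0220
```

```bash
python3 -m handwheel '[[0,0,0.04,0],[0,0,0.04,0]]' >/dev/null; python3 chk.py 3 && python3 -m handwheel '[[0,0,0.04,0],[0,0,0.04,0]]' >/dev/null; python3 chk.py 3 && python3 -m handwheel '[[0,0,0.04,0],[0,0,0.04,0]]' >/dev/null; python3 chk.py 3 && python3 -m handwheel '[[0,0,0.04,0],[0,0,0.04,0]]' >/dev/null; python3 chk.py 3 && python3 -m handwheel '[[0,0,0.04,0],[0,0,0.04,0]]' >/dev/null; python3 chk.py 3 && python3 -m handwheel '[[0,0,0.04,0],[0,0,0.04,0]]' >/dev/null; python3 chk.py 3
```

```text
t20.73 mould xy mm [-60.3   0.2] tcpz 103.9 toolyaw 0.1798 F(m) [-0.2  0.1 -0. ] gap 0.384 tips 0.0220
t20.98 mould xy mm [-60.1   0.2] tcpz 103.3 toolyaw 0.1798 F(m) [-1.5  0.5  4.2] gap 0.381 tips 0.0220
t20.98 mould xy mm [-60.1   0.2] tcpz 103.3 toolyaw 0.1798 F(m) [-1.5  0.5  4.2] gap 0.381 tips 0.0220
t20.98 mould xy mm [-60.1   0.2] tcpz 103.3 toolyaw 0.1798 F(m) [-1.5  0.5  4.2] gap 0.381 tips 0.0220
t20.98 mould xy mm [-60.1   0.2] tcpz 103.3 toolyaw 0.1798 F(m) [-1.5  0.5  4.2] gap 0.381 tips 0.0220
t20.98 mould xy mm [-60.1   0.2] tcpz 103.3 toolyaw 0.1798 F(m) [-1.5  0.5  4.2] gap 0.381 tips 0.0220
```

```bash
python3 -m handwheel '[[0,0,-0.8,0],[0.3,0,-0.95,0],[0.61,0,-0.95,0],[0.61,0,-0.8,0],[0.61,0,-0.75,0],[0.61,0,-0.75,0]]' >/dev/null; python3 chk.py 3 && python3 -m handwheel '[[0,0,0.04,0],[0,0,0.04,0]]' >/dev/null; python3 chk.py 3 && python3 -m handwheel '[[0,0,0.04,0],[0,0,0.04,0]]' >/dev/null; python3 chk.py 3 && python3 -m handwheel '[[0,0,0.04,0],[0,0,0.04,0]]' >/dev/null; python3 chk.py 3 && python3 -m handwheel '[[0,0,0.04,0],[0,0,0.04,0]]' >/dev/null; python3 chk.py 3 && python3 -m handwheel '[[0,0,0.04,0],[0,0,0.04,0]]' >/dev/null; python3 chk.py 3 && python3 -m handwheel '[[0,0,0.04,0],[0,0,0.04,0]]' >/dev/null; python3 chk.py 3
```

```text
t21.73 mould xy mm [-36.7   0.4] tcpz 131.1 toolyaw 0.1798 F(m) [-0.2  0.4  1. ] gap 0.384 tips 0.0220
t21.98 mould xy mm [-36.    0.2] tcpz 130.9 toolyaw 0.1797 F(m) [ 0.7 -1.  -0.8] gap 0.376 tips 0.0220
t22.23 mould xy mm [-35.9   0.2] tcpz 129.2 toolyaw 0.1798 F(m) [-0.5  0.8 -0.7] gap 0.381 tips 0.0220
t22.48 mould xy mm [-36.    0.2] tcpz 127.5 toolyaw 0.1798 F(m) [-0.3 -0.9 -0.2] gap 0.382 tips 0.0220
t22.73 mould xy mm [-36.    0.2] tcpz 125.9 toolyaw 0.1798 F(m) [-0.3 -0.6  0.3] gap 0.377 tips 0.0220
t22.98 mould xy mm [-36.    0.2] tcpz 124.3 toolyaw 0.1798 F(m) [0.4 0.8 0.1] gap 0.378 tips 0.0220
t23.23 mould xy mm [-35.9   0.2] tcpz 122.8 toolyaw 0.1798 F(m) [-0.   0.1  0.6] gap 0.376 tips 0.0220
```

```bash
python3 -m handwheel '[[0,0,0.03,0],[0,0,0.03,0]]' >/dev/null; python3 chk.py 3 && python3 -m handwheel '[[0,0,0.03,0],[0,0,0.03,0]]' >/dev/null; python3 chk.py 3 && python3 -m handwheel '[[0,0,0.03,0],[0,0,0.03,0]]' >/dev/null; python3 chk.py 3 && python3 -m handwheel '[[0,0,0.03,0],[0,0,0.03,0]]' >/dev/null; python3 chk.py 3
```

```text
t23.48 mould xy mm [-35.7   0.2] tcpz 122.3 toolyaw 0.1799 F(m) [-0.9 -0.4  2.8] gap 0.377 tips 0.0220
t23.48 mould xy mm [-35.7   0.2] tcpz 122.3 toolyaw 0.1799 F(m) [-0.9 -0.4  2.8] gap 0.377 tips 0.0220
t23.48 mould xy mm [-35.7   0.2] tcpz 122.3 toolyaw 0.1799 F(m) [-0.9 -0.4  2.8] gap 0.377 tips 0.0220
t23.48 mould xy mm [-35.7   0.2] tcpz 122.3 toolyaw 0.1799 F(m) [-0.9 -0.4  2.8] gap 0.377 tips 0.0220
```

```bash
python3 -m handwheel '[[0,0,-0.5,0],[0,0,-1.2,0],[0.4,0,-1.27,0],[0.9,0,-1.27,0],[1.15,0,-1.27,0],[1.15,0,-1.27,0],[1.15,0,-1.27,0]]' 0 >/dev/null; python3 chk.py 3 && python3 -m handwheel '[[0.2,0,0,0],[0.35,0,0.03,0],[0.45,0,0.05,0],[0.52,0,0.06,0],[0.52,0,0.06,0]]' >/dev/null; python3 chk.py 4 && python3 -m handwheel '[[0.06,0,0.02,0],[0.12,0,0.04,0],[0.18,0,0.06,0],[0.24,0,0.08,0],[0.24,0,0.08,0]]' >/dev/null; python3 chk.py 6 && python3 -m handwheel '[[0.06,0,0.03,0],[0.11,0,0.06,0],[0.11,0,0.06,0]]' >/dev/null; python3 chk.py 8 && python3 -m handwheel '[[0.06,0,0.03,0],[0.11,0,0.06,0],[0.11,0,0.06,0]]' >/dev/null; python3 chk.py 10
```

```text
t24.35 mould xy mm [9.6 0.2] tcpz 172.2 toolyaw 0.1798 F(m) [ 0.6  0.  -0.5] gap 0.001 tips 0.0220
t24.98 mould xy mm [31.1  0.2] tcpz 169.9 toolyaw 0.1798 F(m) [-0.4 -0.3 -0.4] gap 0.001 tips 0.0220
t25.60 mould xy mm [40.6  0.2] tcpz 166.8 toolyaw 0.1798 F(m) [-0.8  0.1  0.2] gap -0.003 tips 0.0220
t25.98 mould xy mm [45.1  0.1] tcpz 164.5 toolyaw 0.1798 F(m) [-1.2 -0.4  0.8] gap 0.001 tips 0.0220
t26.35 mould xy mm [49.4  0.2] tcpz 161.8 toolyaw 0.1798 F(m) [-2.8  0.3  0.5] gap 0.000 tips 0.0220
```

```bash
python3 -m handwheel '[[0.05,0,0.04,0],[0.1,0,0.08,0],[0.1,0,0.08,0]]' >/dev/null; python3 chk.py 12 && python3 -m handwheel '[[0.05,0,0.05,0],[0.09,0,0.09,0],[0.09,0,0.09,0]]' >/dev/null; python3 chk.py 14 && python3 -m handwheel '[[0.04,0,0.05,0],[0.08,0,0.1,0],[0.08,0,0.1,0]]' >/dev/null; python3 chk.py 14 && python3 -m handwheel '[[0.04,0,0.05,0],[0.08,0,0.1,0],[0.08,0,0.1,0]]' >/dev/null; python3 chk.py 14
```

```text
t26.73 mould xy mm [53.5  0.2] tcpz 158.7 toolyaw 0.1798 F(m) [-2.2 -1.3  0.6] gap 0.002 tips 0.0220
t27.10 mould xy mm [57.3  0.2] tcpz 155.2 toolyaw 0.1798 F(m) [-1.7 -0.1  1.5] gap -0.000 tips 0.0220
t27.48 mould xy mm [60.7  0.2] tcpz 151.3 toolyaw 0.1798 F(m) [-2.4 -0.5  2. ] gap 0.002 tips 0.0220
t27.85 mould xy mm [63.7  0.2] tcpz 147.0 toolyaw 0.1798 F(m) [-0.3 -0.6  0.3] gap 0.001 tips 0.0220
```

```bash
python3 -m handwheel '[[0,0,0,0]]' >/dev/null; python3 chk.py 14; python3 -m handwheel '[[0.03,0,0.05,0],[0.03,0,0.05,0]]' >/dev/null; python3 chk.py 14; python3 - <<'E'
from h import *
im=env.read_camera("scene"); hsv=cv2.cvtColor(im,cv2.COLOR_RGB2HSV)[150:235,280:340].astype(int)
m=((hsv[...,0]<8)|(hsv[...,0]>172))&(hsv[...,1]>130)&(hsv[...,2]>60); v,u=np.nonzero(m); print(len(u))
for q in zip(u+280,v+150): pass
print(u.min()+280,u.max()+280,v.min()+150,v.max()+150,u.mean()+280,v.mean()+150, ony("scene",u.mean()+280,v.mean()+150,0))
for th in(.2,.3,.4,.5,.6): 
    c,s=np.cos(th),np.sin(th); print(th,[np.round(proj("scene",m2w(31+r*c,0,98+r*s))).tolist() for r in(26,46,66)])
cv2.imwrite("pics/full6.png",im[:,:,::-1])
E
```

```text
t27.98 mould xy mm [63.7  0.2] tcpz 147.0 toolyaw 0.1798 F(m) [-0.1 -0.1  1.2] gap -0.001 tips 0.0220
t28.23 mould xy mm [64.8  0.2] tcpz 145.3 toolyaw 0.1798 F(m) [-0.4  0.   1.2] gap 0.002 tips 0.0220
60
287 300 192 202 293.55 197.68333333333334 [ 71.8 113.8]
0.2 [[299.0, 202.0], [292.0, 200.0], [285.0, 197.0]]
0.3 [[299.0, 202.0], [293.0, 198.0], [286.0, 195.0]]
0.4 [[300.0, 201.0], [293.0, 197.0], [286.0, 193.0]]
0.5 [[300.0, 200.0], [294.0, 196.0], [287.0, 191.0]]
0.6 [[300.0, 199.0], [294.0, 195.0], [288.0, 190.0]]
```

```bash
python3 - <<'E'
from h import *
b2=np.zeros((400,640,3),np.uint8); b2[165:255,280:380]=cv2.imread("pics/b2.png"); now=cv2.imread("pics/full6.png")
xs=np.arange(-80,-44,1.) ; 
for y in(35,60,):
  for nm,im in(("b2",b2),("now",now)):
    P=np.array([proj("scene",m2w(x,y,82)) for x in np.arange(-74,20,2.)],np.float32)
    v=cv2.remap(im,P[:,:1].copy(),P[:,1:].copy(),cv2.INTER_LINEAR)[:,0,0]; print(y,nm,v.tolist())
# bar / legs: brightness (grey) along leg lines
for y in(17.5,-17.5):
  P=np.array([proj("scene",m2w(x,y,100)) for x in np.arange(-56,20,2.)],np.float32)
  v=cv2.remap(now,P[:,:1].copy(),P[:,1:].copy(),cv2.INTER_LINEAR)[:,0]; print("leg",y,v[:,2].tolist())
E
```

```text
35 b2 [78, 78, 78, 80, 86, 95, 105, 110, 112, 113, 113, 114, 114, 114, 114, 114, 114, 114, 114, 114, 114, 114, 114, 114, 114, 115, 115, 110, 97, 78, 58, 48, 49, 58, 71, 84, 98, 107, 113, 115, 115, 115, 115, 116, 117, 116, 117]
35 now [147, 148, 147, 148, 150, 155, 169, 179, 184, 185, 186, 187, 187, 187, 186, 186, 187, 188, 186, 185, 185, 184, 185, 185, 186, 187, 187, 187, 183, 171, 141, 105, 86, 96, 126, 150, 169, 181, 186, 188, 187, 188, 185, 177, 164, 144, 131]
60 b2 [76, 76, 77, 78, 82, 88, 88, 83, 72, 66, 63, 67, 75, 91, 102, 109, 111, 112, 113, 115, 116, 119, 119, 120, 120, 120, 118, 111, 97, 77, 57, 48, 49, 57, 71, 85, 98, 108, 114, 115, 115, 115, 109, 101, 90, 80, 78]
60 now [145, 146, 146, 146, 147, 154, 163, 167, 159, 134, 110, 100, 98, 101, 113, 135, 161, 178, 182, 183, 185, 187, 189, 190, 192, 195, 198, 197, 191, 177, 144, 107, 85, 91, 124, 150, 170, 182, 188, 189, 185, 177, 161, 140, 118, 99, 97]
leg 17.5 [116, 145, 168, 178, 171, 161, 151, 149, 154, 155, 157, 171, 185, 198, 202, 186, 167, 151, 140, 136, 135, 134, 132, 128, 121, 113, 108, 103, 104, 109, 118, 125, 128, 129, 132, 137, 139, 135]
leg -17.5 [76, 76, 76, 76, 78, 91, 117, 151, 160, 152, 135, 136, 153, 174, 187, 184, 175, 159, 147, 139, 133, 127, 118, 114, 111, 110, 106, 105, 107, 110, 110, 109, 108, 108, 111, 115, 117, 113]
```

The block has moved in about 2–3 mm and is holding there, so the hook is engaged. I'll press on.

```bash
python3 -m handwheel '[[0.02,0,0.05,0],[0.04,0,0.1,0],[0.04,0,0.1,0]]' >/dev/null; python3 chk.py 16 && python3 -m handwheel '[[0.02,0,0.05,0],[0.03,0,0.1,0],[0.03,0,0.1,0]]' >/dev/null; python3 chk.py 16 && python3 -m handwheel '[[0.01,0,0.04,0],[0.02,0,0.08,0],[0.02,0,0.08,0]]' >/dev/null; python3 chk.py 16 && python3 -m handwheel '[[0.01,0,0.04,0],[0.02,0,0.08,0],[0.02,0,0.08,0]]' >/dev/null; python3 chk.py 16
```

```text
t28.65 mould xy mm [66.6  0.2] tcpz 141.2 toolyaw 0.1798 F(m) [-0.2 -0.5  1.3] gap 0.001 tips 0.0220
t29.02 mould xy mm [67.1  0.3] tcpz 136.7 toolyaw 0.1799 F(m) [ 1. -1.  1.] gap 0.003 tips 0.0220
t29.40 mould xy mm [67.7  0.3] tcpz 133.4 toolyaw 0.1798 F(m) [-0.8 -0.  -0.6] gap -0.002 tips 0.0220
t29.77 mould xy mm [68.7  0.2] tcpz 130.4 toolyaw 0.1798 F(m) [-0.2  0.3 -0.1] gap 0.000 tips 0.0220
```

```bash
python3 -m handwheel '[[0,0,0.04,0],[0,0,0.04,0]]' >/dev/null; python3 chk.py 4 && python3 -m handwheel '[[0,0,0.03,0],[0,0,0.03,0]]' >/dev/null; python3 chk.py 4 && python3 -m handwheel '[[0,0,0.03,0],[0,0,0.03,0]]' >/dev/null; python3 chk.py 4; python3 -m handwheel '[[0,0,-0.5,0],[0,0,-1.5,0],[0,0,-1.8,0],[-1,0,-1.8,0],[-2.5,0,-1.8,0],[-4.0,0,-1.8,0],[-4.5,0,-1.8,0]]' >/dev/null; python3 chk.py 4
python3 - <<'E'
from h import *
im=env.read_camera("scene"); cv2.imwrite("pics/full7.png",im[:,:,::-1]); top=env.read_camera("top")
o=np.zeros((500,800,3),np.uint8); o[:,:500]=cv2.resize(im[150:250,280:380],(500,500),interpolation=cv2.INTER_CUBIC); o[:340,500:]=cv2.resize(top[140:225,250:325],(300,340),interpolation=cv2.INTER_CUBIC)
cv2.imwrite("pics/c7.png",o[:,:,::-1])
now=im[:,:,::-1].copy()
for y in(35,60):
    P=np.array([proj("scene",m2w(x,y,82)) for x in np.arange(-74,20,2.)],np.float32)
    v=cv2.remap(now,P[:,:1].copy(),P[:,1:].copy(),cv2.INTER_LINEAR)[:,0,0]; print(y,v.tolist())
E
```

```text
t30.02 mould xy mm [68.9  0.2] tcpz 129.1 toolyaw 0.1798 F(m) [-0.3 -0.3 -0.1] gap -0.004 tips 0.0220
t30.27 mould xy mm [69.   0.2] tcpz 128.2 toolyaw 0.1798 F(m) [-0.3 -0.1 -0.6] gap 0.004 tips 0.0220
t30.52 mould xy mm [69.   0.2] tcpz 128.1 toolyaw 0.1798 F(m) [-1.7  0.7  5.7] gap 0.004 tips 0.0220
t31.40 mould xy mm [-114.4    0.6] tcpz 197.9 toolyaw 0.1794 F(m) [ 0.8 -0.4  0.6] gap -0.002 tips 0.0220
35 [83, 79, 78, 78, 79, 81, 88, 98, 107, 113, 114, 115, 116, 116, 115, 115, 116, 116, 116, 116, 115, 115, 115, 116, 116, 116, 116, 117, 115, 108, 93, 73, 61, 61, 72, 84, 98, 109, 114, 116, 117, 117, 117, 117, 118, 118, 118]
60 [79, 78, 78, 78, 78, 80, 85, 91, 94, 85, 72, 66, 66, 69, 79, 92, 106, 112, 113, 113, 115, 117, 117, 119, 121, 123, 124, 123, 120, 113, 95, 74, 60, 57, 71, 85, 99, 110, 115, 117, 117, 116, 111, 102, 91, 82, 79]
```

View pics/c7.png

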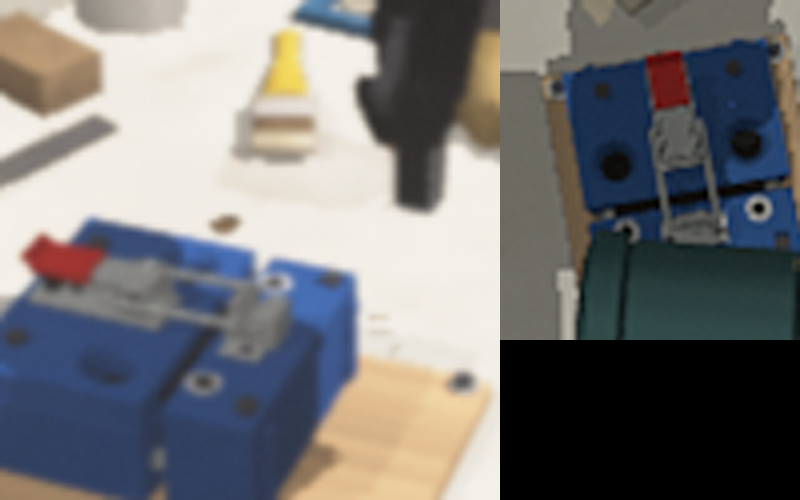

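The picture shows the red lever flat at (65,262). The loop legs run to the keeper groove at about (245,315), and the seal gap is about 4 mm narrower than at first contact. It holds with the robot clear, so I'm handing in.

```bash
python3 -c "
from bench import env
print(env.sense()['time'], env.close_job())"
```

```text
the job is handed in; nothing more can be done
31.5 None
```

The mould is closed and handed in at 31.5 s: seal pushed home (largest push read about 8 N), loop hooked in the keeper groove, and the red lever flat and staying down with the seal squeezed about 4 mm; the grip load I read while pressing stayed near 3 N rather than the expected 10 N.

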